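Wipe the brass offcuts off the trimming board into its trough

ROBOT

A 6-joint arm with a two-finger parallel gripper is mounted at the origin on the work surface. World frame = base frame: x ahead of the robot, y to its left, z up, the work surface at z = 0. Lengths are in mm, angles in degrees, forces in N, time in s.
With the tool pointing down it reaches from about 350 to 850 mm from the base axis. Payload 8.1 kg.
Tool frame: the origin (TCP) lies on the centre line of the jaws, within the pads' length; the fingertips stand 8 mm ahead of it and the grasp point (between the pads) lies 11 mm behind it; x points along the fingers, z is the direction in which the jaws open and shut, and the axes are right-handed (so a half turn about x gives the same grasp; the last joint's range is limited). The gripper opens to 85 mm and grips with 20 to 120 N. Pads are 22 mm wide; open, the fingers measure 114 mm over their backs; the gripper's body (76 mm by 85 mm) begins 54 mm behind the grasp point. The pads swing forward as they close: fully open they stand 13 mm farther back than shut.
Start: joints at [-70.382, 7.471, 85.268, -0, 87.261, -4.893], TCP at [248.942, -545.924, 239.292] pointing down, gripper open.
Joint ranges: [-169.43, 169.43], [-51.17, 129.36], [1.28, 143.12], [-76.62, 256.62], [0, 156.53], [-152.29, 152.29]. Speed limits (degrees/s): [136.94, 136.94, 159.86, 180, 180, 180].

INTERFACE

Orientations are given as [roll, pitch, yaw] about the fixed x, y, z axes, in that order (R = Rz(yaw) Ry(pitch) Rx(roll)).
In Python, from bench import r, vision, order gives the robot as it stands. The module is installed in compiled form; this text tells all that it offers.
- The arm moves only by the shell command python3 -m jog 'ROWS' [FORCE]. ROWS is JSON, a list of rows, each a list of 3 entries, a list of its own where there are three numbers: the shift along the world's x, y, z in m, then the turn, a rotation vector about the world's x, y, z in rad, then the opening, from -1 (shut) to 1 (fully open). A call has 1 to 5 rows; each row is the pose to reach, as a shift and turn from the pose commanded when the call began; what a row does not reach only later rows make up. A row lasts 1/12 s, in which the tool goes at most 41.7 mm and 7.16 degrees, less where a joint would pass 70% of its speed; a pose out of reach is approached as far as the arm can. A call with a gripper value outside its range is refused whole. The fingers move at their own pace and stop on an object; FORCE is the grip in N (left out, the last holds). Time passes only in rows, so rows that repeat a pose let the fingers close. It gives the time, the measured TCP pose, the force and the opening at its end, in the units of the state.
- r.sense(): the state, without advancing time (a new reading comes with each control period).
- vision.snapshot(name): name is "scene" or "side" or "wrist"; returns the picture (480x640x3 uint8, red, green, blue); there is no depth.
- vision.camera_model(name): a dict with "fov_y" (degrees; the focal length in pixels is half the picture's height over the tangent of half this angle, whatever the lens; pixels are square), "cx", "cy" (the principal point, pixels), "world_to_cam" (4x4, takes a point from world to camera coordinates). Camera axes: x right, y down, z forward; pixel columns grow to the right and rows downward; lengths in mm; the calibration is good to about 2 mm. A picture is of the moment at which its call begins: read the wrist's pose just before it. camera_model takes no time and is no camera call; for the wrist camera it gives the pose at the moment of the call.
- order.hand_in(): hands the job in, once; it reports no verdict.
The state is a dict: "time": time; "joint_pos": joint angles; "qd": joint speeds; "joint_efforts": joint torques, N m; "tool_pos": TCP position; "tcp_rot": TCP orientation; "ft_force": force on the tool from outside, world axes, zero at the start; "wrist_torque": the same for the moment, N m; "finger_gap": finger opening in mm.
Only numpy, scipy, OpenCV 4.12 (cv2) and the standard library are available. Lean on these libraries where they do the work, as an engineer would, in place of code of your own. Each camera call takes 0.05 s, during which the arm holds its last target.

TASK

Pick up the long wooden scraper block by its narrower upper part, set its foot down on the steel face of the trimming board and wipe both loose brass offcuts across the face and over the edge, so that they drop into the board's catch trough; move them with the block, not with the gripper's fingers. Then stand the block upright on the bench again, clear of the board and its trough.

Things in the scene. Friction and masses are not known exactly. Their poses are not given: they have to be found in the camera images.
- scraper_grip (a point): Loose wooden scraper block, 0.2 kg, upright on the bench on the board's -y side, 80 mm tall: foot 120 (x) x 34 (y) x 35 mm high; centred on it, faces flush, an upper part 70 (x) x 34 (y) x 45 mm high to grip across y. Point: on its vertical axis, 58 mm above its underside, half-way up the upper part; z up. Wipe with a 120 mm long side. The round dark block near by is a burnisher.
- board: Fixed board: slab 180 (x) x 200 mm (y), bare flat steel face 45 mm above the bench, no rim. Along its +y edge an aluminium trough, open above: y 100 to 175 mm, 180 mm long (x), walls 5 mm thick and 40 mm high, floor 5 mm. Origin: slab centre at bench level; z up. Offcuts start within 32 mm of its middle in x, y -22 to 67 mm; the strip near the -y edge is free to set the block on.
- chip_round: Loose round brass offcut, a disc 22 mm in diameter and 10 mm high, 30 g, lying flat on the steel face. Origin at its centre.
- chip_bar: Loose rectangular brass offcut, 24 mm (x) x 16 mm (y) x 10 mm high, 30 g, lying flat on the steel face. Origin at its centre.
Mind the look-alikes: they are no part of the job. Leave any purple look-alike of the chip_round alone. What is shaped like the chip_bar but black is not meant.

How it is judged (in metres and radians):
On the way, in this order (a step that is already met when the one before it is completed fails the run):
1. the scraper block's foot is on the steel face (upright, underside within 10 mm of the face) (x of scraper_grip in the frame of board between -0.09 and 0.09 m and y of scraper_grip in the frame of board between -0.115 and 0.1 m and z of scraper_grip in the frame of board below 0.113 m and angle between scraper_grip's own z axis and vertical below 0.26 rad), for 0.1 s.
2. both offcuts have dropped into the trough (x of chip_round in the frame of board between -0.09 and 0.09 m and y of chip_round in the frame of board between 0.1 and 0.175 m and z of each of chip_round, chip_bar in the frame of board below 0.035 m and x of chip_bar in the frame of board between -0.09 and 0.09 m and y of chip_bar in the frame of board between 0.1 and 0.175 m), for 0.2 s.
At the end, for the whole second after the job is handed in: Both offcuts lie in the catch trough (centres inside its outline and less than 35 mm above the bench); the scraper block stands released on the bench, upright within 10 degrees, grip point 50 to 68 mm above the bench and outside the outline of board and trough (all of step 2 and height (world z) of scraper_grip between 0.05 and 0.068 m and angle between scraper_grip's own z axis and vertical below 0.18 rad and (x of scraper_grip in the frame of board above 0.1 m or x of scraper_grip in the frame of board below -0.1 m or y of scraper_grip in the frame of board above 0.185 m or y of scraper_grip in the frame of board below -0.11 m)); the robot touches nothing.
It fails at once if a finger pushes an offcut (more than 2 N) (contact force between the fingers and chip_round above 2 N or contact force between the fingers and chip_bar above 2 N).
It also fails if it takes over 45 s, if anything falls off the work surface, if the arm or the gripper's body presses on something with over 40 N, if the wrist force passes 120 N, or if a joint passes its speed limit or range.

## Working session

There is one attempt and no reset: what is moved stays moved. The work goes in short steps, Python scripts to look and compute and a shell command to move; the robot and the scene stay as the last step left them, time stands still between calls to the robot, and variables do not carry over. Pictures are saved under pics/ and viewed, and the job is handed in when it is done.

```bash
mkdir -p pics; ls; python3 - <<'E'
from bench import r, vision, order
import cv2, numpy as np
s=r.sense(); print(s)
for n in ("scene","side","wrist"):
    m=vision.camera_model(n); print(n,m["fov_y"],m["cx"],m["cy"],np.round(m["world_to_cam"],3).tolist(), [k for k in m])
    im=vision.snapshot(n); cv2.imwrite(f"pics/{n}0.png",im[:,:,::-1])
E
```

```text
pics
{'time': 0.0, 'joint_pos': array([-7.03816245e+01,  7.51512346e+00,  8.53301146e+01,  1.86991373e-04,
        8.72621740e+01, -4.89172637e+00]), 'qd': array([-0.0011377 , -0.06986863,  0.01361764,  0.01957597,  0.09622424,
       -0.12831037]), 'joint_efforts': array([-4.28519168e-03, -5.69410729e+01, -5.00549805e+01, -4.15692548e-04,
        1.49522029e-02,  2.70142164e-05]), 'tool_pos': array([ 248.76284765, -545.40267459,  238.23626183]), 'tcp_rot': array([175.00865165,  89.89258775, 109.51874443]), 'ft_force': array([ 0.39977442, -0.902199  ,  0.33493849]), 'wrist_torque': array([ 9.09528240e-03, -5.28017171e-05, -1.06181774e-02]), 'finger_gap': 85.46715026908518}
scene 54.928722640280256 318.4972955908099 237.70402439075593 [[-0.306, 0.952, -0.003, 295.59], [0.723, 0.231, -0.651, -344.71], [-0.619, -0.202, -0.759, 1104.891], [0.0, 0.0, 0.0, 1.0]] ['fov_y', 'cx', 'cy', 'world_to_cam']
side 46.30686861798246 315.52552233108946 241.6083681688714 [[-0.994, -0.107, 0.01, 541.772], [-0.072, 0.588, -0.806, 182.245], [0.081, -0.802, -0.592, 866.03], [0.0, 0.0, 0.0, 1.0]] ['fov_y', 'cx', 'cy', 'world_to_cam']
wrist 63.44270495868552 315.92531783156073 243.5121111042839 [[0.415, -0.91, -0.001, -597.86], [-0.874, -0.399, 0.277, -35.089], [-0.253, -0.114, -0.961, 379.721], [0.0, 0.0, 0.0, 1.0]] ['fov_y', 'cx', 'cy', 'world_to_cam']
```

View pics/scene0.png

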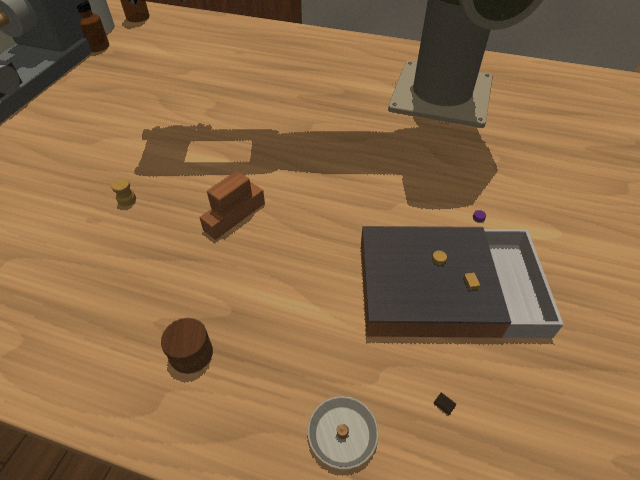

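View pics/side0.png

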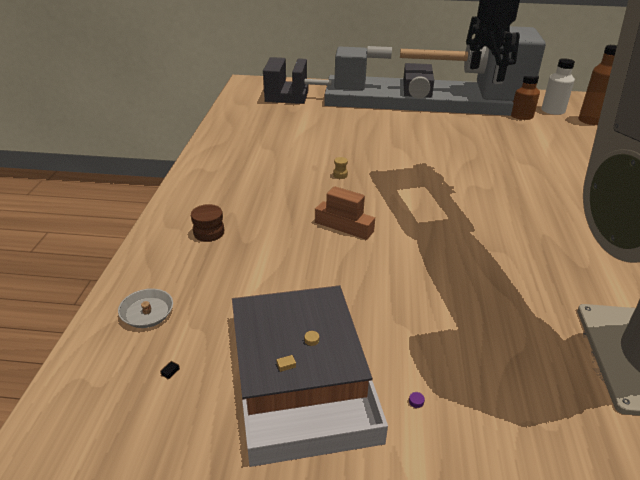

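View pics/wrist0.png

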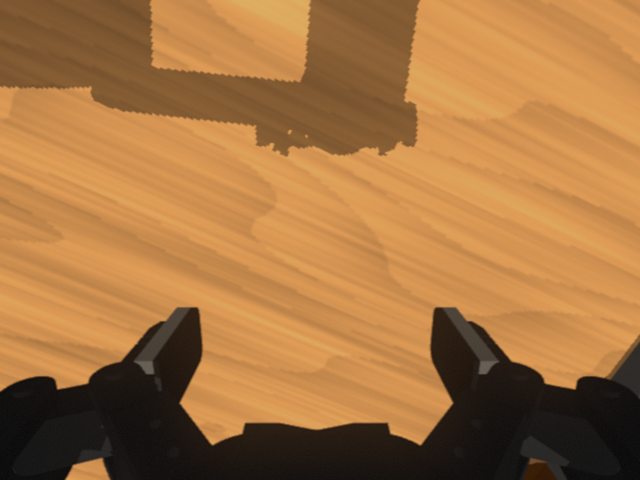

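The scene view shows the scraper block at about (232,205), the round burnisher at (188,345), and the board with its trough at (360–560, 228–335). There are two disc candidates: brass at (440,257) on the steel, and purple at (480,216) on the bench. There are two bar candidates: brass at (472,281) on the steel, and black at (445,403) on the bench. The brass pair on the steel fits the description. I'll confirm this in an enlarged crop.

```bash
cat > h.py <<'E'
import numpy as np, cv2
from bench import r, vision, order
def K(m): 
    f=240/np.tan(np.radians(m["fov_y"]/2)); return f,m["cx"],m["cy"]
def ray(m,p):
    f,cx,cy=K(m); W=np.array(m["world_to_cam"]); R=W[:3,:3]; t=W[:3,3]
    d=R.T@np.array([(p[0]-cx)/f,(p[1]-cy)/f,1.]); return -R.T@t, d/np.linalg.norm(d)
def onz(m,p,z):
    o,d=ray(m,p); return o+d*(z-o[2])/d[2]
def tri(m1,p1,m2,p2):
    o1,d1=ray(m1,p1);o2,d2=ray(m2,p2)
    s=np.linalg.lstsq(np.c_[d1,-d2],o2-o1,rcond=None)[0]
    a=o1+d1*s[0];b=o2+d2*s[1]; return (a+b)/2, np.linalg.norm(a-b)
def proj(m,X):
    f,cx,cy=K(m); W=np.array(m["world_to_cam"]); c=W[:3,:3]@np.array(X)+W[:3,3]; return f*c[0]/c[2]+cx,f*c[1]/c[2]+cy
E
python3 - <<'E'
import cv2,numpy as np
a=cv2.imread("pics/scene0.png");b=cv2.imread("pics/side0.png")
def c(im,x0,y0,w,h,k): return cv2.resize(im[y0:y0+h,x0:x0+w],None,fx=k,fy=k,interpolation=cv2.INTER_CUBIC)
cv2.imwrite("pics/c1.png",c(a,350,200,220,150,3.6))
cv2.imwrite("pics/c2.png",c(b,220,275,180,195,3))
cv2.imwrite("pics/c3.png",np.hstack([c(a,190,165,85,80,4.6),c(b,305,180,85,80,4.6)]))
E
```

```text
(no output)
```

View pics/c1.png

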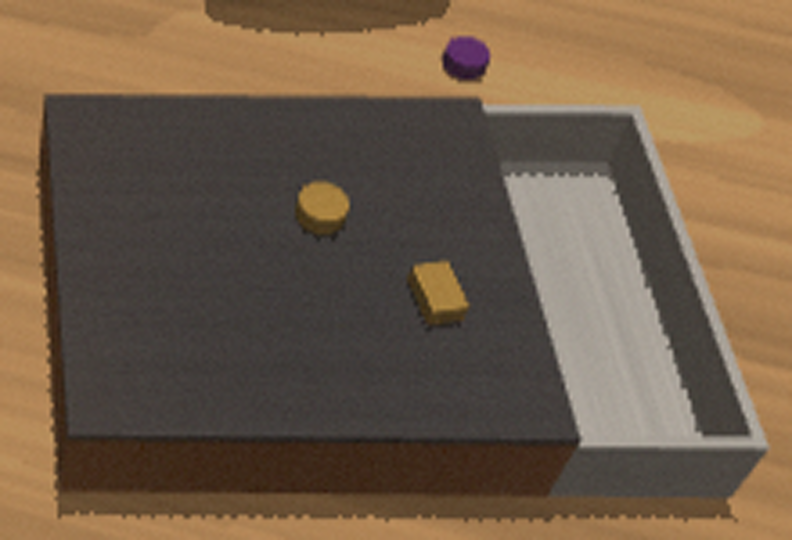

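View pics/c2.png

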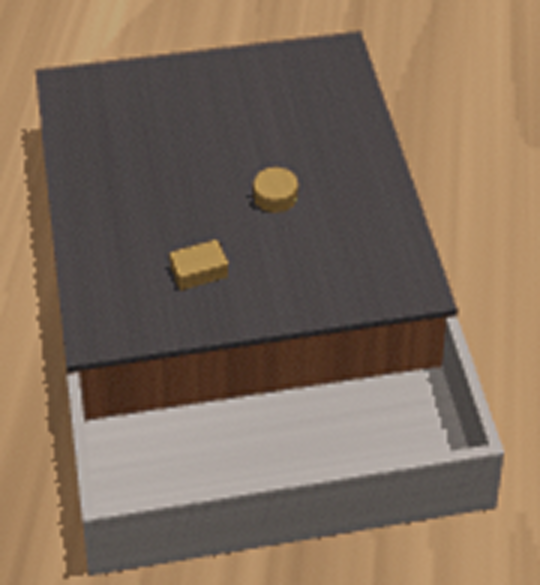

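View pics/c3.png

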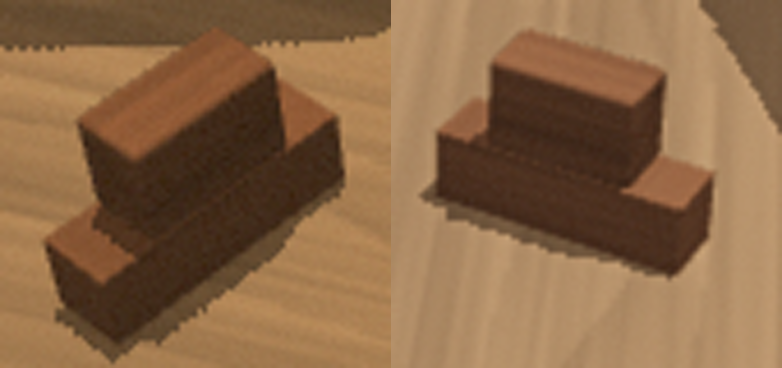

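The crops confirm it. The brass disc is at scene (440,257) and side (312,337), and the brass bar is at scene (472,281) and side (286,363). Both lie on the steel, and the purple and black ones are on the bench. Next I'll measure the corners in both views.

```bash
python3 - <<'E'
from h import *
ms,mi=vision.camera_model("scene"),vision.camera_model("side")
a=cv2.imread("pics/scene0.png");b=cv2.imread("pics/side0.png")
def sub(im,p,w=3):
    g=cv2.cvtColor(im,cv2.COLOR_BGR2GRAY); q=np.array(p,np.float32).reshape(-1,1,2)
    return cv2.cornerSubPix(g,q.copy(),(w,w),(-1,-1),(3,30,.01)).reshape(-1,2)
S=sub(a,[(362.5,226.7),(483.9,227.5),(511.1,322.2),(368.9,321.1)])
I=sub(b,[(340,286),(371.7,379.7),(242.7,397),(232.7,298.3)])
print(S.round(1).tolist(),I.round(1).tolist())
T=[tri(ms,p,mi,q) for p,q in zip(S,I)]
for x,e in T: print(x.round(1),round(e,1))
T=np.array([x for x,e in T]); c=T.mean(0); u=(T[1]-T[0]+T[2]-T[3])/2; v=(T[3]-T[0]+T[2]-T[1])/2
print("board",c.round(1),"ylen",np.linalg.norm(u),"xlen",np.linalg.norm(v),"yaw from y",np.degrees(np.arctan2(-u[0],u[1])),"from x",np.degrees(np.arctan2(v[1],v[0])))
# block top
S=[(207.4,191.1),(236.3,171.1),(249.3,179.3),(219.3,199.8)]; I=[(326.7,193.7),(335.2,186.5),(364.6,196.1),(357.6,203.3)]
for p in S: print("s",onz(ms,p,80).round(1))
for p in I: print("i",onz(mi,p,80).round(1))
# chips
for n,im in (("scene",a),("side",b)):
    h=cv2.cvtColor(im,cv2.COLOR_BGR2HSV); m=cv2.inRange(h,(15,120,90),(30,255,255))
    m2=np.zeros_like(m); 
    if n=="scene": m2[235:310,380:490]=m[235:310,380:490]
    else: m2[320:380,265:330]=m[320:380,265:330]
    k,l,st,ce=cv2.connectedComponentsWithStats(m2)
    cam=ms if n=="scene" else mi
    for i in range(1,k):
        if st[i,4]>30: print(n,st[i].tolist(),ce[i].round(1),onz(cam,ce[i],51).round(1))
E
```

```text
[[362.20001220703125, 225.6999969482422], [482.8999938964844, 227.0], [510.70001220703125, 323.5], [368.8999938964844, 321.1000061035156]] [[339.6000061035156, 284.8999938964844], [371.8999938964844, 379.3999938964844], [245.1999969482422, 398.29998779296875], [231.39999389648438, 297.8999938964844]]
[511.3 -68.8  42.4] 3.3
[451.9 123.6  40.7] 4.1
[621.9 176.   37.8] 1.7
[683.4 -15.3  41.9] 1.6
board [567.1  53.9  40.7] ylen 201.16621916930634 xlen 179.07680770289986 yaw from y 17.477654467022425 from x 17.198746693144294
s [ 546.  -329.9   80. ]
s [ 485.3 -304.7   80. ]
s [ 497.9 -274.7   80. ]
s [ 558.8 -301.8   80. ]
i [ 555.3 -292.2   80. ]
i [ 541.  -321.6   80. ]
i [ 481.3 -292.4   80. ]
i [ 493.6 -264.6   80. ]
scene [433, 251, 14, 11, 126] [439.5 255.9] [542.   61.7  51. ]
scene [465, 273, 15, 14, 146] [472.  279.5] [572.4 114.3  51. ]
side [305, 331, 14, 14, 149] [311.9 336.9] [543.8  65.1  51. ]
side [277, 355, 19, 16, 194] [285.9 362.4] [574.5 118.1  51. ]
```

```bash
python3 -m jog '[[[0.271,0.248,0.03],[0,0,-0.85],1],[[0.271,0.248,0.03],[0,0,-0.85],1],[[0.271,0.248,0.03],[0,0,-0.85],1],[[0.271,0.248,0.03],[0,0,-0.85],1],[[0.271,0.248,0.03],[0,0,-0.85],1]]'; python3 - <<'E'
from h import *
m=vision.camera_model("wrist"); s=r.sense(); print(s["tool_pos"].round(1),s["tcp_rot"].round(1)); W=m["world_to_cam"]; print((-W[:3,:3].T@W[:3,3]).round(1), W[0,:3].round(3))
im=vision.snapshot("wrist"); cv2.imwrite("pics/w1.png",im[:,:,::-1]); np.save("w1.npy",W)
E
```

```text
time: 0.57
tool_pos: [394.3, -412.6, 255.1]
tcp_rot: [-139.1, 90.0, 121.3]
ft_force: [0.3, 0.1, 0.3]
finger_gap: 85.1
[ 394.3 -412.6  255.1] [-139.1   90.   121.3]
[ 464.2 -422.8  390.5] [-0.166 -0.986 -0.   ]
```

View pics/w1.png

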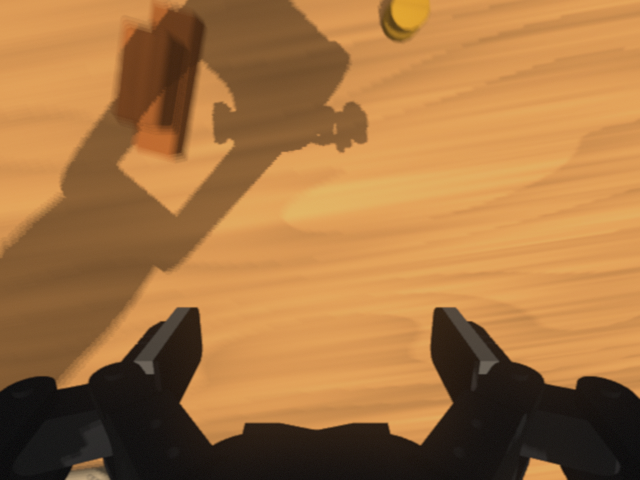

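```bash
python3 -m jog '[[[0.038,0.145,0.01],[0,0,-0.25],1],[[0.038,0.145,0.01],[0,0,-0.25],1],[[0.038,0.145,0.01],[0,0,-0.25],1],[[0.038,0.145,0.01],[0,0,-0.25],1],[[0.038,0.145,0.01],[0,0,-0.25],1]]'; python3 - <<'E'
from h import *
m=vision.camera_model("wrist"); s=r.sense(); print(s["tool_pos"].round(1),s["tcp_rot"].round(1)); W=m["world_to_cam"]; print((-W[:3,:3].T@W[:3,3]).round(1), W[0,:3].round(3))
im=vision.snapshot("wrist"); cv2.imwrite("pics/w2.png",im[:,:,::-1]); np.save("w2.npy",W)
E
```

```text
time: 1.03
tool_pos: [432.7, -264.8, 265.7]
tcp_rot: [166.0, 89.9, 52.7]
ft_force: [0.0, 0.2, 1.1]
finger_gap: 85.5
[ 432.7 -264.8  265.7] [166.   89.9  52.7]
[ 497.7 -291.2  401.2] [-0.395 -0.919 -0.002]
```

View pics/w2.png

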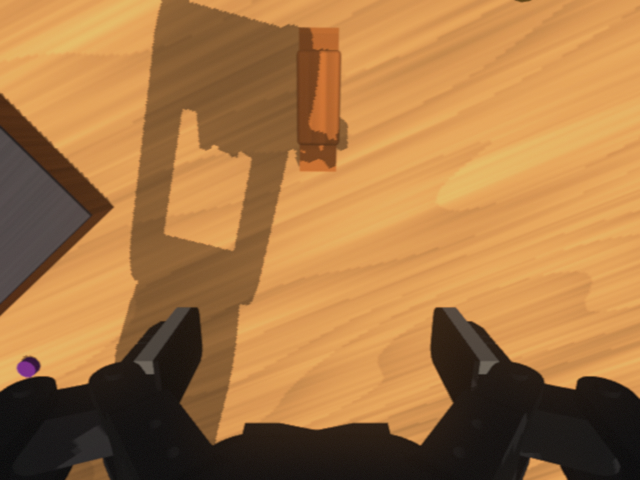

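```bash
python3 - <<'E'
import cv2
a=cv2.imread("pics/w2.png"); cv2.imwrite("pics/c4.png",cv2.resize(a[15:185,260:380],None,fx=3.5,fy=3.5,interpolation=cv2.INTER_CUBIC))
E
python3 -m jog '[[[0,-0.06,0],[0,0,0],1],[[0,-0.06,0],[0,0,0],1],[[0,-0.06,0],[0,0,0],1]]'; python3 - <<'E'
from h import *
m=vision.camera_model("wrist"); s=r.sense(); print(s["tool_pos"].round(1)); np.save("w3.npy",m["world_to_cam"])
im=vision.snapshot("wrist"); cv2.imwrite("pics/w3.png",im[:,:,::-1])
cv2.imwrite("pics/c5.png",cv2.resize(im[0:220,160:400,::-1],None,fx=2.7,fy=2.7,interpolation=cv2.INTER_CUBIC))
E
```

```text
time: 1.33
tool_pos: [430.4, -332.9, 264.6]
tcp_rot: [-17.8, 89.9, -131.5]
ft_force: [0.2, -0.4, 0.1]
finger_gap: 85.5
[ 430.4 -332.9  264.6]
```

View pics/c4.png

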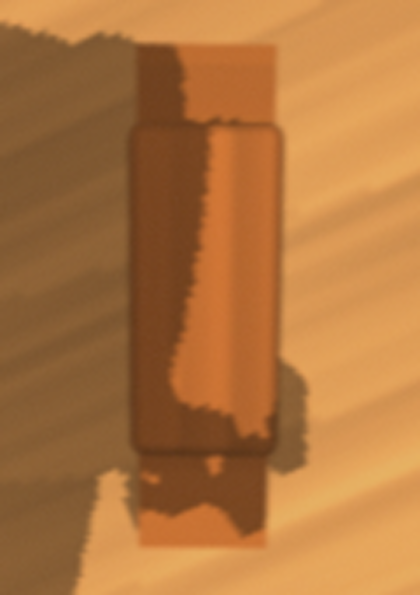

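View pics/c5.png

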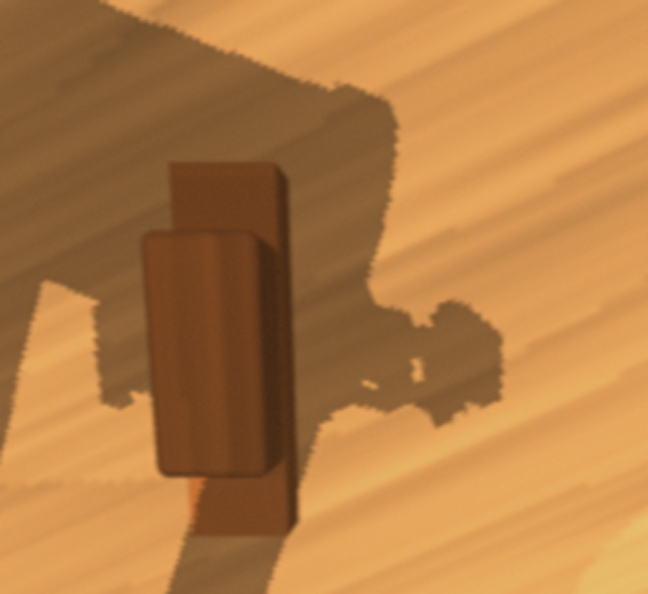

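```bash
python3 - <<'E'
from h import *
base=vision.camera_model("wrist")
A=dict(base,world_to_cam=np.load("w2.npy"));B=dict(base,world_to_cam=np.load("w3.npy"))
p=np.array([(131,125),(281,125),(276,453),(132,453)])/3.5+[260,15]
q=np.array([(142,232),(257,232),(270,475),(158,475)])/2.7+[160,0]
T=[]
for a,b in zip(p,q):
    x,e=tri(A,a,B,b); T.append(x); print(x.round(1),round(e,1))
T=np.array(T);print("c",T.mean(0).round(1))
for m,P in((A,p),(B,q)):
    for z in (76,80):
        X=np.array([onz(m,a,z) for a in P]); u=X[0]+X[1]-X[2]-X[3]; v=X[1]+X[2]-X[0]-X[3]
        print(z,"c",X.mean(0).round(1),"len",np.linalg.norm(u/2).round(1),"w",np.linalg.norm(v/2).round(1),"yaw",np.degrees(np.arctan2(u[1],u[0])).round(1))
f=np.array([(137,45),(276,45),(266,546),(139,546)])/3.5+[260,15]
X=np.array([onz(A,a,35) for a in f]);u=X[0]+X[1]-X[2]-X[3];print("foot",X.mean(0).round(1),np.linalg.norm(u/2).round(1),np.degrees(np.arctan2(u[1],u[0])).round(1))
s=r.sense(); print(s["tool_pos"].round(1),s["tcp_rot"].round(1),s["joint_pos"].round(1)); W=base["world_to_cam"]; print(np.degrees(np.arctan2(W[0,1],W[0,0])))
print(W[2,:3])
E
```

```text
[ 557.2 -300.9   81.6] 0.4
[ 544.5 -330.6   80.2] 0.1
[ 481.5 -303.7   78.4] 0.1
[ 494.9 -273.4   81.8] 0.4
c [ 519.5 -302.1   80.5]
76 c [ 519.8 -302.2   76. ] len 69.3 w 33.0 yaw -23.5
80 c [ 519.5 -302.1   80. ] len 68.4 w 32.6 yaw -23.5
76 c [ 520.  -301.3   76. ] len 69.3 w 33.7 yaw -23.4
80 c [ 519.7 -302.    80. ] len 68.5 w 33.3 yaw -23.4
foot [ 519.7 -302.2   35. ] 119.6 -23.6
[ 430.5 -331.4  264.5] [-78.1  89.9 168.3] [-43.   -1.8  92.2  -0.   89.6  70.7]
-113.67368005289059
[-0.25498484  0.11168405 -0.96047353]
```

Both wrist views put the block's top centre at (519.6, -302.1), z 80.5 (80 expected), yaw -23.5°. The measured 69 x 33 mm top and 120 mm foot match the text. The jaws are already aligned, so I'll approach.

```bash
python3 -m jog '[[[0.045,0.015,-0.02],[0,0,0],1],[[0.08,0.026,-0.05],[0,0,0],1],[[0.089,0.029,-0.09],[0,0,0],1],[[0.089,0.029,-0.12],[0,0,0],1],[[0.089,0.029,-0.12],[0,0,0],1]]'; python3 -m jog '[[[0,0,0],[0,0,0],1]]'
```

```text
time: 1.8
tool_pos: [516.7, -296.1, 135.0]
tcp_rot: [-102.7, 89.2, 143.8]
ft_force: [-0.7, 1.2, -2.8]
finger_gap: 85.3
time: 1.88
tool_pos: [518.3, -298.6, 142.1]
tcp_rot: [-100.4, 89.6, 146.1]
ft_force: [-0.0, 0.0, 0.4]
finger_gap: 85.4
```

```bash
python3 -m jog '[[[0,-0.001,-0.03],[0,0,0],1],[[0,-0.001,-0.05],[0,0,0],1],[[0,-0.001,-0.05],[0,0,0],1],[[0,-0.001,-0.05],[0,0,0],1]]'; python3 - <<'E'
from h import *
s=r.sense();W=vision.camera_model("wrist")["world_to_cam"]; print(s["tool_pos"].round(1),np.degrees(np.arctan2(W[0,1],W[0,0])))
E
```

```text
time: 2.22
tool_pos: [520.4, -301.9, 97.3]
tcp_rot: [73.0, 89.9, -40.6]
ft_force: [0.1, 0.0, -0.1]
finger_gap: 84.9
[ 520.4 -301.9   97.3] -113.58231358068603
```

```bash
python3 -m jog '[[[0,0,-0.03],[0,0,0],1],[[0,0,-0.047],[0,0,0],1],[[0,0,-0.047],[0,0,0],1],[[0,0,-0.047],[0,0,0],0],[[0,0,-0.047],[0,0,0],0]]' 60;  python3 -m jog '[[[0,0,0],[0,0,0],-1],[[0,0,0],[0,0,0],-1],[[0,0,0],[0,0,0],-1],[[0,0,0],[0,0,0],-1],[[0,0,0],[0,0,0],-1]]' 60;python3 -m jog '[[[0,0,0],[0,0,0],-1],[[0,0,0],[0,0,0],-1],[[0,0,0],[0,0,0],-1]]' 60
```

```text
time: 2.63
tool_pos: [522.0, -302.5, 51.6]
tcp_rot: [78.2, 89.8, -35.3]
ft_force: [0.7, 0.5, 0.4]
finger_gap: 63.9
time: 3.05
tool_pos: [521.5, -302.0, 50.4]
tcp_rot: [75.3, 89.8, -38.3]
ft_force: [-1.6, 0.3, 7.6]
finger_gap: 33.7
time: 3.3
tool_pos: [521.5, -302.0, 50.4]
tcp_rot: [74.8, 89.8, -38.7]
ft_force: [-1.2, -0.0, 7.1]
finger_gap: 33.5
```

Grip confirmed: the gap is 33.5 mm on a 34 mm part, and the underside is 50.4 mm below the TCP. I'll lift and carry towards the board while refining the board pose.

```bash
python3 - <<'E'
from h import *
ms,mi=vision.camera_model("scene"),vision.camera_model("side")
for n,m,P in(("scene",ms,[(362.5,226.5),(483.5,227.3),(511.1,322.4),(368.9,321.1)]),("side",mi,[(340,285.8),(371.8,379.5),(243,397.2),(232.5,298.1)])):
    X=np.array([onz(m,p,45) for p in P]); u=X[1]+X[2]-X[0]-X[3]; print(n,X.mean(0).round(1),np.degrees(np.arctan2(-u[0],u[1])).round(1),np.linalg.norm(u/2))
E
python3 -m jog '[[[0,0,0.02],[0,0,0],-1],[[0,0,0.05],[0,0,0],-1],[[0,0,0.09],[0,0,0],-1],[[0.006,0.03,0.13],[0,0,0.05],-1],[[0.015,0.06,0.15],[0,0,0.15],-1]]'
```

```text
scene [569.5  53.4  45. ] 17.1 199.7940644288762
side [567.2  59.2  45. ] 16.9 199.18331879082456
time: 3.72
tool_pos: [534.8, -246.0, 200.0]
tcp_rot: [63.2, 89.8, -41.8]
ft_force: [1.6, 0.8, -2.5]
finger_gap: 33.4
```

```bash
python3 -m jog '[[[0.01,0.04,0],[0,0,0.12],-1],[[0.02,0.08,0],[0,0,0.24],-1],[[0.03,0.12,0],[0,0,0.36],-1],[[0.04,0.16,0],[0,0,0.48],-1],[[0.05,0.19,0],[0,0,0.56],-1]]';python3 -m jog '[[[0.005,0.02,0],[0,0,0],-1],[[0.005,0.02,0],[0,0,0],-1],[[0.005,0.02,0],[0,0,0],-1]]'; python3 - <<'E'
from h import *
m=vision.camera_model("wrist"); s=r.sense(); W=m["world_to_cam"]; np.save("w4.npy",W);print(s["tool_pos"].round(1),np.degrees(np.arctan2(W[0,1],W[0,0])))
im=vision.snapshot("wrist"); cv2.imwrite("pics/w4.png",im[:,:,::-1])
E
```

```text
time: 4.13
tool_pos: [584.5, -50.7, 196.3]
tcp_rot: [165.9, 89.9, 93.5]
ft_force: [0.7, -0.2, -2.1]
finger_gap: 33.0
time: 4.38
tool_pos: [589.5, -32.7, 196.0]
tcp_rot: [-97.9, 90.0, -170.6]
ft_force: [-0.2, -0.0, -2.9]
finger_gap: 33.6
[589.5 -32.7 196. ] -72.72131149349877
```

View pics/w4.png

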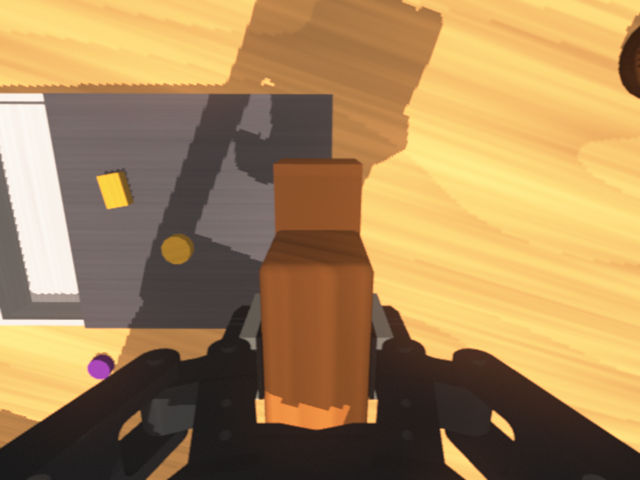

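This view shows the held block at (318,300), the bar at (114,189) and the disc at (178,249). The steel's +x/-y corner is at (332,95), its +x/+y corner at (44,95), and its -x/+y corner at (85,327).

```bash
python3 - <<'E'
from h import *
m=dict(vision.camera_model("wrist"),world_to_cam=np.load("w4.npy"))
P=[(332.5,94.5),(44.5,94.5),(85,327)]
X=np.array([onz(m,p,45) for p in P]); print(X.round(1).tolist()); print(np.linalg.norm(X[0]-X[1]),np.linalg.norm(X[1]-X[2]))
v=X[1]-X[0]; yaw=np.arctan2(-v[0],v[1]); c=(X[0]+X[2])/2; print("yaw",np.degrees(yaw),"c",c.round(1))
R=np.array([[np.cos(yaw),-np.sin(yaw)],[np.sin(yaw),np.cos(yaw)]])
for n,p in (("bar",(116,187)),("disc",(178,247)),):
    x=onz(m,p,55)[:2]; print(n,x.round(1),(R.T@(x-c[:2])).round(1))
ms=vision.camera_model("scene")
for p,q in zip([(368.9,321.1),(511.1,322.4),(483.5,227.3)],P): x,e=tri(ms,p,m,q); print("tri scene/wrist",x.round(1),round(e,1))
t=r.sense()["tool_pos"]; print("tcp in board",(R.T@(t[:2]-c[:2])).round(1))
for yb in (-75,95,60): print(yb,(c[:2]+R@[0,yb]).round(1))
E
```

```text
[[684.0, -13.8, 45.0], [624.9, 176.2, 45.0], [454.2, 124.7, 45.0]]
198.99649354633326 178.32198969787672
yaw 17.279475625551992 c [569.1  55.4  45. ]
bar [578.7 114.3] [26.7 53.4]
disc [548.   63.2] [-17.8  13.7]
tri scene/wrist [684.1 -14.7  44.3] 1.8
tri scene/wrist [625.2 175.5  44.9] 1.4
tri scene/wrist [457.2 122.5  48.6] 1.0
tcp in board [ -7.1 -91.3]
-75 [591.3 -16.2]
95 [540.8 146.2]
60 [551.2 112.7]
```

```bash
python3 -m jog '[[[0.0066,0.018,0],[0,0,0],-1],[[0.0066,0.018,-0.03],[0,0,0],-1],[[0.0066,0.018,-0.06],[0,0,0],-1],[[0.0066,0.018,-0.086],[0,0,0],-1],[[0.0066,0.018,-0.086],[0,0,0],-1]]';python3 -m jog '[[[0,0,0],[0,0,0],-1],[[0,0,0],[0,0,0],-1]]'
```

```text
time: 4.85
tool_pos: [591.5, -17.0, 103.3]
tcp_rot: [-111.6, 89.4, 175.4]
ft_force: [-1.4, 0.2, -3.9]
finger_gap: 33.1
time: 5.02
tool_pos: [597.0, -17.0, 111.8]
tcp_rot: [62.4, 89.9, -10.5]
ft_force: [0.4, -0.1, -1.8]
finger_gap: 33.4
```

```bash
python3 -m jog '[[[0,0.001,-0.004],[0,0,0],-1],[[0,0.001,-0.008],[0,0,0],-1],[[0,0.001,-0.012],[0,0,0],-1],[[0,0.001,-0.012],[0,0,0],-1],[[0,0.001,-0.012],[0,0,0],-1]]';python3 -m jog '[[[0,0,-0.001],[0,0,0],-1],[[0,0,-0.002],[0,0,0],-1],[[0,0,-0.002],[0,0,0],-1],[[0,0,-0.002],[0,0,0],-1]]';python3 -m jog '[[[0,0,-0.001],[0,0,0],-1],[[0,0,-0.001],[0,0,0],-1],[[0,0,-0.001],[0,0,0],-1]]'
```

```text
time: 5.43
tool_pos: [596.1, -14.9, 98.0]
tcp_rot: [-115.3, 90.0, 171.8]
ft_force: [-0.3, -0.7, -2.2]
finger_gap: 33.5
time: 5.77
tool_pos: [596.2, -15.0, 96.0]
tcp_rot: [-122.6, 90.0, 164.5]
ft_force: [-0.9, 0.8, -2.6]
finger_gap: 33.2
time: 6.02
tool_pos: [596.4, -15.0, 95.5]
tcp_rot: [57.5, 90.0, -15.3]
ft_force: [-2.2, -0.1, 2.8]
finger_gap: 33.9
```

The force changed from -2.6 to +2.8 N at TCP z 95.5, so the foot is on the face (95.4 predicted). I'll take a quick look before wiping.

```bash
python3 - <<'E'
from h import *
a=vision.snapshot("side")[:,:,::-1];b=vision.snapshot("scene")[:,:,::-1]
cv2.imwrite("pics/s5.png",np.hstack([cv2.resize(a[250:470,210:400],(390,452)),cv2.resize(b[150:350,340:570],(400,452))]))
E
```

```text
(no output)
```

View pics/s5.png

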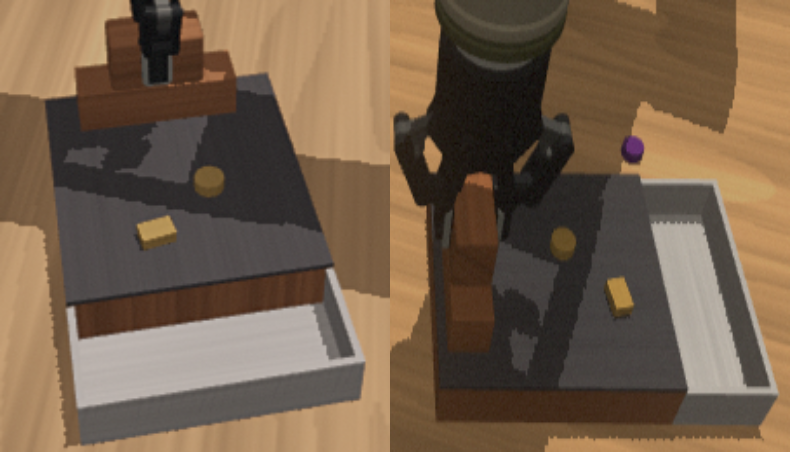

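The block stands on the -y strip, with both offcuts ahead of its long side. Now I'll wipe along board +y, which is (-0.297, 0.955) in world axes.

```bash
python3 -m jog '[[[-0.0018,0.0057,0],[0,0,0],-1],[[-0.0045,0.0143,0],[0,0,0],-1],[[-0.0080,0.0258,0],[0,0,0],-1],[[-0.0116,0.0372,0],[0,0,0],-1],[[-0.0149,0.0478,0],[0,0,0],-1]]';python3 -m jog '[[[-0.0036,0.0115,0],[0,0,0],-1],[[-0.0071,0.0229,0],[0,0,0],-1],[[-0.0107,0.0344,0],[0,0,0],-1],[[-0.0143,0.0458,0],[0,0,0],-1],[[-0.0178,0.0573,0],[0,0,0],-1]]'; python3 - <<'E'
from h import *
a=vision.snapshot("side")[:,:,::-1];b=vision.snapshot("scene")[:,:,::-1]
cv2.imwrite("pics/s6.png",np.hstack([cv2.resize(a[250:470,210:400],(390,452)),cv2.resize(b[150:350,340:570],(400,452))]))
t=r.sense()["tool_pos"]; y=np.radians(17.28); R=np.array([[np.cos(y),-np.sin(y)],[np.sin(y),np.cos(y)]]); print((R.T@(t[:2]-[569.1,55.4])).round(1))
W=vision.camera_model("wrist")["world_to_cam"]; print(np.degrees(np.arctan2(W[0,1],W[0,0])))
E
```

```text
time: 6.53
tool_pos: [581.2, 34.2, 95.5]
tcp_rot: [68.0, 89.9, -4.9]
ft_force: [0.5, -3.2, 3.3]
finger_gap: 33.6
time: 6.95
tool_pos: [563.4, 91.1, 95.4]
tcp_rot: [49.2, 90.0, -23.6]
ft_force: [1.2, -4.4, 5.6]
finger_gap: 33.2
[ 5.2 37.7]
-72.77424577769187
```

View pics/s6.png

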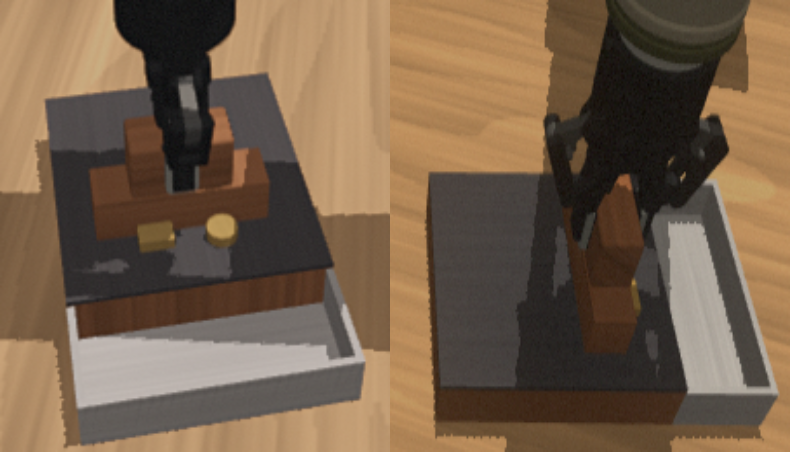

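Both offcuts ride ahead of the foot. I'll continue over the edge.

```bash
python3 -m jog '[[[-0.0036,0.0115,0],[0,0,0],-1],[[-0.0071,0.0229,0],[0,0,0],-1],[[-0.0107,0.0344,0],[0,0,0],-1],[[-0.0137,0.0440,0],[0,0,0],-1],[[-0.0163,0.0525,0],[0,0,0],-1]]';python3 -m jog '[[[-0.0006,0.002,0],[0,0,0],-1],[[-0.0006,0.002,0],[0,0,0],-1],[[-0.0006,0.002,0],[0,0,0],-1]]'; python3 - <<'E'
from h import *
a=vision.snapshot("side")[:,:,::-1];b=vision.snapshot("scene")[:,:,::-1]
cv2.imwrite("pics/s7.png",np.hstack([cv2.resize(a[250:470,210:400],(390,452)),cv2.resize(b[150:350,340:570],(400,452))]))
t=r.sense()["tool_pos"]; y=np.radians(17.28); R=np.array([[np.cos(y),-np.sin(y)],[np.sin(y),np.cos(y)]]); print((R.T@(t[:2]-[569.1,55.4])).round(1))
E
```

```text
time: 7.47
tool_pos: [546.9, 143.8, 95.3]
tcp_rot: [60.4, 90.0, -12.4]
ft_force: [0.4, -3.6, 3.9]
finger_gap: 33.1
time: 7.72
tool_pos: [546.1, 146.3, 95.3]
tcp_rot: [173.1, 89.9, 100.3]
ft_force: [-0.7, 0.5, 6.1]
finger_gap: 33.0
[ 5.1 93.6]
```

View pics/s7.png

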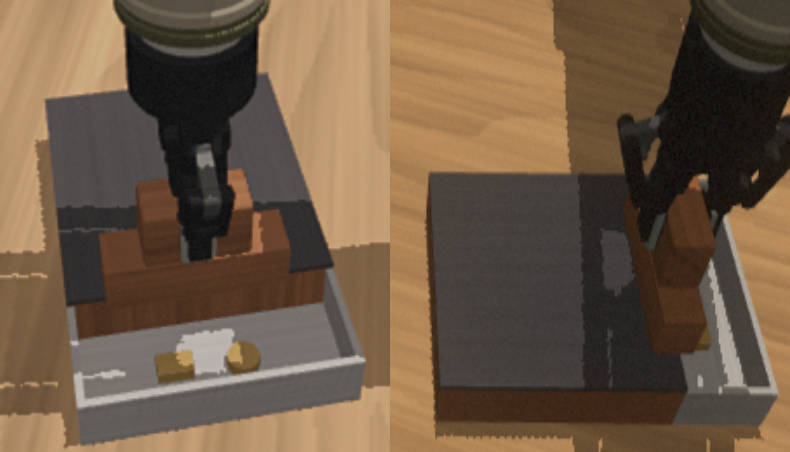

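Both offcuts lie on the trough floor, the bar at crop (175,365) and the disc at (243,355). I'll lift straight up and carry the block to the free bench near (540,-200).

```bash
python3 -m jog '[[[0,0,0.015],[0,0,0],-1],[[0,0,0.04],[0,0,0],-1],[[0,-0.02,0.06],[0,0,0],-1],[[0,-0.05,0.06],[0,0,0],-1],[[0,-0.085,0.06],[0,0,0],-1]]'; python3 -m jog '[[[-0.001,-0.036,0],[0,0,0],-1],[[-0.002,-0.072,0],[0,0,0],-1],[[-0.003,-0.108,0],[0,0,0],-1],[[-0.004,-0.144,0],[0,0,0],-1],[[-0.005,-0.18,0],[0,0,0],-1]]'; python3 -m jog '[[[-0.001,-0.03,0],[0,0,0],-1],[[-0.001,-0.055,-0.01],[0,0,0],-1],[[-0.001,-0.075,-0.03],[0,0,0],-1],[[-0.001,-0.082,-0.06],[0,0,0],-1],[[-0.001,-0.082,-0.085],[0,0,0],-1]]'; python3 -m jog '[[[0,0,0],[0,0,0],-1],[[0,0,0],[0,0,0],-1],[[0,0,0],[0,0,0],-1]]'
```

```text
time: 8.23
tool_pos: [546.3, 61.3, 155.6]
tcp_rot: [151.5, 89.9, 78.8]
ft_force: [0.3, -0.5, -2.5]
finger_gap: 33.6
time: 8.65
tool_pos: [540.2, -120.3, 153.4]
tcp_rot: [-146.1, 89.8, 141.1]
ft_force: [0.6, 0.4, -2.4]
finger_gap: 33.3
time: 9.07
tool_pos: [539.6, -202.9, 67.6]
tcp_rot: [-149.9, 89.9, 137.1]
ft_force: [-1.0, 1.2, -3.3]
finger_gap: 33.4
time: 9.32
tool_pos: [540.9, -201.5, 70.7]
tcp_rot: [174.9, 90.0, 102.1]
ft_force: [0.4, 0.6, -2.2]
finger_gap: 33.3
```

Contact is expected at TCP z of about 50.4, so I'll lower gently.

```bash
python3 -m jog '[[[0,0,-0.006],[0,0,0],-1],[[0,0,-0.012],[0,0,0],-1],[[0,0,-0.017],[0,0,0],-1],[[0,0,-0.018],[0,0,0],-1],[[0,0,-0.018],[0,0,0],-1]]'; python3 -m jog '[[[0,0,-0.001],[0,0,0],-1],[[0,0,-0.002],[0,0,0],-1],[[0,0,-0.002],[0,0,0],-1],[[0,0,-0.002],[0,0,0],-1]]'
```

```text
time: 9.73
tool_pos: [540.3, -202.1, 51.6]
tcp_rot: [-133.8, 89.9, 153.3]
ft_force: [0.5, -0.5, -1.8]
finger_gap: 33.2
time: 10.07
tool_pos: [540.9, -202.6, 50.5]
tcp_rot: [47.9, 90.0, -25.0]
ft_force: [-0.9, 0.3, 0.6]
finger_gap: 33.4
```

```bash
python3 -m jog '[[[0,0,-0.0005],[0,0,0],-1],[[0,0,-0.0005],[0,0,0],-0.2],[[0,0,-0.0005],[0,0,0],0.3],[[0,0,-0.0005],[0,0,0],1],[[0,0,-0.0005],[0,0,0],1]]'; python3 -m jog '[[[0,0,0],[0,0,0],1],[[0,0,0],[0,0,0],1],[[0,0,0],[0,0,0],1],[[0,0,0],[0,0,0],1],[[0,0,0],[0,0,0],1]]'
```

```text
time: 10.48
tool_pos: [540.7, -202.4, 49.6]
tcp_rot: [63.1, 90.0, -9.7]
ft_force: [-0.5, 0.2, -0.1]
finger_gap: 69.1
time: 10.9
tool_pos: [540.6, -202.4, 49.5]
tcp_rot: [114.5, 90.0, 41.6]
ft_force: [0.5, -0.9, -0.7]
finger_gap: 85.2
```

```bash
python3 -m jog '[[[0,0,0.02],[0,0,0],1],[[0,0,0.05],[0,0,0],1],[[0,0,0.09],[0,0,0],1],[[0,0,0.13],[0,0,0],1],[[-0.03,0,0.16],[0,0,0],1]]'; python3 -m jog '[[[-0.04,0,0.02],[0,0,0],1],[[-0.08,-0.01,0.03],[0,0,0],1],[[-0.08,-0.01,0.03],[0,0,0],1],[[-0.08,-0.01,0.03],[0,0,0],1],[[-0.08,-0.01,0.03],[0,0,0],1]]'; python3 - <<'E'
from h import *
m=vision.camera_model("wrist");np.save("w8.npy",m["world_to_cam"])
for n in ("scene","side","wrist"): cv2.imwrite(f"pics/{n}8.png",vision.snapshot(n)[:,:,::-1])
E
```

```text
time: 11.32
tool_pos: [514.3, -202.7, 212.7]
tcp_rot: [55.6, 89.7, -17.2]
ft_force: [0.7, -0.3, 2.2]
finger_gap: 85.6
time: 11.73
tool_pos: [431.4, -212.6, 239.2]
tcp_rot: [57.1, 89.9, -15.8]
ft_force: [0.5, 0.1, -0.2]
finger_gap: 85.5
```

View pics/scene8.png

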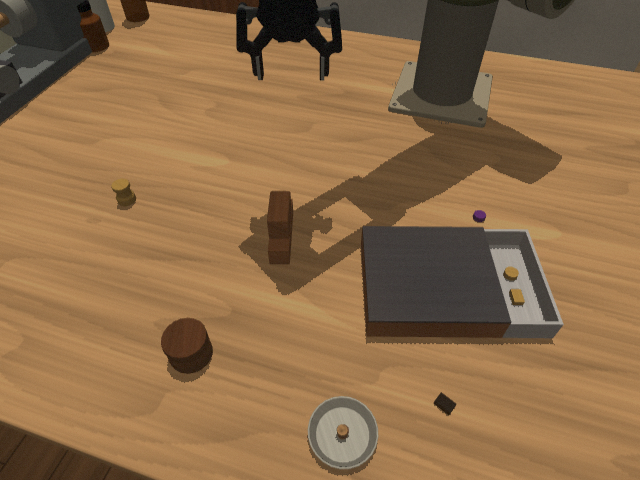

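View pics/side8.png

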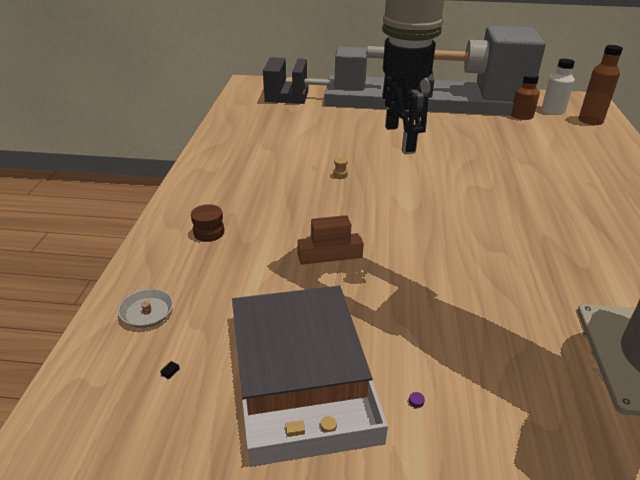

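View pics/wrist8.png

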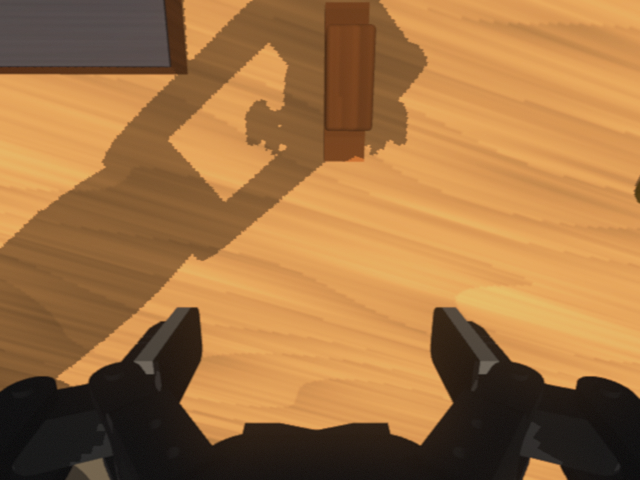

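The block stands upright at scene (280,228), the disc is in the trough at (511,272) and the bar at (517,296). The gripper is clear. A numeric check comes before hand-in.

```bash
python3 - <<'E'
from h import *
ms,mi=vision.camera_model("scene"),vision.camera_model("side"); mw=dict(vision.camera_model("wrist"),world_to_cam=np.load("w8.npy"))
y=np.radians(17.28); R=np.array([[np.cos(y),-np.sin(y)],[np.sin(y),np.cos(y)]])
B=lambda x:(R.T@(x[:2]-[569.1,55.4])).round(1)
for n,p,q in (("disc",(511,272.5),(329,424)),("bar",(517,296.5),(295,428))):
    x,e=tri(ms,p,mi,q); print(n,x.round(1),round(e,1),"board",B(x))
P=[(328,25),(376,26),(372,131),(326,129)]
X=np.array([onz(mw,p,80) for p in P]); u=X[0]+X[1]-X[2]-X[3]
print("block top",X.mean(0).round(1),np.linalg.norm(u/2).round(1),"board",B(X.mean(0)))
x,e=tri(ms,(280.5,201),mw,proj(mw,X.mean(0))); print("top h",x.round(1),round(e,1))
F=np.array([onz(mw,p,35) for p in [(325,3),(369,3),(364,160),(323,160)]]); print("foot",F.mean(0).round(1))
print(r.sense()["ft_force"].round(1), r.sense()["time"])
order.hand_in()
E
```

```text
disc [506.4 180.7   8.8] 2.3 board [-22.6 138.3]
bar [551.1 192.    8.4] 2.3 board [ 23.4 135.7]
block top [ 540.1 -203.2   80. ] 68.2 board [-104.6 -238.3]
top h [ 538.6 -202.2   88.2] 1.5
foot [ 540.7 -202.6   35. ]
[-0.3 -0.3  0.1] 11.8833
the job is handed in; nothing more can be done
```

I picked up the scraper block by its upper part and set its foot on the steel. I then wiped both brass offcuts over the +y edge with its long side, and stood the block back on the bench. The job is handed in at about 11.9 s; no verdict was reported.

- **Offcuts:** the last two-view measurement puts both in the trough. In board coordinates the disc is at (-23, 138) mm and the bar at (23, 136) mm, each about 9 mm above the bench.
- **Block:** it stands released on the bench at world (540, -203), about 240 mm to the board's -y side. The top and foot centres agree within 1 mm, so it is upright.
- **Gripper:** it is open and well clear, with no force reading.

**Checks that disagreed:**
- The final scene/wrist height of the block's top came out at 88 mm instead of 80. I put that down to the rough hand-picked pixel in the scene view. The TCP height at release and the force at touchdown both fit the block standing flat.
- The side camera disagreed with the scene camera by up to 10 mm, so I used the wrist camera for the grasp and the board pose.

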